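Cover the parts tumbler and hold its key switch at run

TASK

The old hinges in the bench tumbler's bowl are ready for a test run. Lower the loose lid gently onto the bowl so that it sits level and fully seated, and let go of it; then take the machine's key out of the wooden block, push it fully home in the key switch on the tumbler's control pod (its pins are sticky, so it may need a little wiggling), and turn it a quarter turn clockwise against its return spring. Finish while still gripping the key and holding it fully turned, and leave the other things on the bench where they are.

Things in the scene. Friction and masses are not known exactly. Their poses are not given: they have to be found in the camera images.
- machine: Bench-top parts tumbler, one fixed grey machine 390 mm long (its y), 180 mm deep (x); origin on the table between its ends, z up. The open steel bowl is centred 120 mm along +y; the control pod, a box 110 x 105 mm with its top 95 mm above the table, is centred 130 mm along -y, the key switch in the middle of its top.
- bowl_rim (a point): Centre of the bowl's mouth at rim height, 178 mm above the table; z up. Round upright bowl, 170 mm outside and 162 mm inside diameter at the rim.
- lid: Loose aluminium lid, about 0.3 kg, knob up on the table at the start: a disc 182 mm across with a shallow plug (150 mm diameter, 10 mm high) below that drops into the bowl with 5 mm play all round. Origin: centre of the plug's underside, z up; the disc's underside (10 mm above) rests on the rim when seated.
- block: Fixed wooden bit block, 60 mm (its x) by 130 mm (y), 36 mm high, origin on the table under its centre. In its middle the key stands in a slot 13.5 x 6.5 mm (length along y), 31 mm deep; short drill bits stand 22 mm out of its top, 38 to 52 mm from the key along y.
- key: Machine key, 30 g, standing blade down in the block at the start, its x along the block's y. Origin at the blade's tip; z up to the head, x across the blade's width, y its thickness. Blade steel, 10 mm wide (x), 4 mm thick (y), 26 mm long, tip pointed, a deep V cut in both edges; black head 24 mm wide (x), 8 mm thick (y), 26 to 56 mm above the origin. Fits either way round.
- keyway (a point): Centre of the keyhole in the switch's round brass face (30 mm), 98 mm above the table; z up, out of the lock. Keyhole 11.5 mm long (this x), 5 mm wide (this y) with the switch at 0; its mouth is bevelled 45 degrees, 2.5 mm wider each side. The blade goes straight down, its width along the hole's length; home when the head stands on the face, the tip 26 mm below this point.
- plug (a joint): Key switch angle, rad: 0 off, growing clockwise seen from above, stop at 1.57 (run). A spring returns it (0.02 N m at 0, 0.08 at the stop). Two sticky pins press on the blade: pushing straight in takes 10 to 15 N, rocking the key 3 degrees about its axis about 5 N. It turns only with the key home. The key has 0.1 rad play in the hole and gives a little in the grip: turn past 90 degrees.
- tin_a: Bystander: closed steel paint tin with a paper label, 108 mm diameter, 125 mm high; origin under its base.
- tin_b: Bystander: closed steel paint tin, 82 mm diameter, 95 mm high; origin under its base.
- jar: Bystander: closed glass jar, 68 mm diameter, 90 mm high; origin under its base.
- brush: Bystander: hand brush, 160 mm long, lying flat along its x; origin under its middle.
- screwdriver: Bystander: screwdriver, 190 mm long, lying along its x; origin under its middle.
- doorknob: Bystander: old brass door knob standing on its 60 mm rose, 61 mm high; origin under its base.
- hinge: Bystander: opened steel butt hinge, 79 x 50 mm, 9 mm thick, lying flat; origin under its middle.
- lid_knob (a point): Point on the axis of the lid's round black knob, 37 mm above the lid's origin. The knob is 28 mm in diameter and stands from 16 mm (the disc's top) to 50 mm above the lid's origin. Good to grip from above with the TCP here.
- key_head (a point): Point in the key's head, 50 mm above its tip, same axes as the key. With the TCP here, fingers closing along the key's y, the fingertips stay 5 mm clear of what the head stands on.
Not all that is in view belongs to the job. Of the things that look like the lid, take the one that is farthest from the robot's base at the start.

How it is judged:
By the outcome, as a careful person would: the job done as asked, in the order asked, and still so for the second after the job is handed in, while the arm keeps its last pose, push and grip.
It also fails if it takes over 72 s, if anything falls off the work surface, if the arm or the gripper's body presses on something with over 40 N, if the wrist force passes 120 N, or if a joint passes its speed limit or range.

ROBOT

A 7-joint arm with a two-finger parallel gripper is mounted at the origin on the work surface. World frame = base frame: x ahead of the robot, y to its left, z up, the work surface at z = 0. Lengths are in m, angles in degrees, forces in N, time in s.
With the tool pointing down it reaches from about 0.425 to 0.875 m from the base axis. Payload 9.9 kg.
Tool frame: the origin (TCP) lies between the finger pads, 19 mm behind the fingertips; this is the grasp point; z points along the fingers, y is the line along which they close (so a half turn about z gives the same grasp; the last joint's range is limited). The gripper opens to 85 mm and grips with 20 to 120 N. Pads are 22 mm wide; open, the fingers measure 114 mm over their backs; the gripper's body (76 mm by 85 mm) begins 54 mm behind the grasp point. The pads swing forward as they close: fully open they stand 13 mm farther back than shut.
Start: joints at [60.057, 32.985, 1.427, 82.34, -0.859, 64.687, -3.237], TCP at [0.287, -0.611, 0.25] pointing down, gripper open.
Joint ranges: [-157.87, 157.87], [-19.46, 123.44], [-87.15, 90], [11.01, 140.99], [-62.26, 242.26], [9.8, 113.94], [-161.44, 161.44]. Speed limits (degrees/s): [127.2, 127.2, 172.46, 172.46, 180, 180, 180].

INTERFACE

Orientations are given as a 3x3 rotation matrix whose columns are the frame's x, y, z axes.
In Python, from bench import env gives the robot as it stands.
- The arm moves only by the tool play_rows, never from a script. Its argument "deltas" is a list of rows, each a list of 7 numbers: the closure in counts, from 0 (fully open) to 255 (shut), then the shift along the tool's x, y, z in mm, then the turn, a rotation vector about the tool's x, y, z in degrees. A call has 1 to 5 rows; each row shifts and turns the commanded pose from where the row before left it, along the tool's axes as they then stand; what a row does not reach is not made up. A row lasts 1/10 s, in which the tool goes at most 50 mm and 8.59 degrees, less where a joint would pass 70% of its speed; a pose out of reach is approached as far as the arm can. A call is refused whole if a number of a shift passes 50 or a number of a turn 8.59, either way. A call with a gripper value outside its range is refused whole. The fingers move at their own pace and stop on an object; "grip_force" is the grip in N (left out, the last holds). Time passes only in rows, so rows that do not move let the fingers close. It gives the time, the measured TCP pose, the force, the opening and the grip force at its end, in the units of the state.
- env.observe(): the state, without advancing time (a new reading comes with each control period).
- env.read_camera(name): name is "scene" or "side" or "wrist"; returns (picture, depth): 420x560x3 uint8, red, green, blue; 420x560 float32, m along the optical axis (not along the pixel's ray), 0 where there is no reading.
- env.camera_model(name): a dict with "fov_y" (degrees; the focal length in pixels is half the picture's height over the tangent of half this angle, whatever the lens; pixels are square), "cx", "cy" (the principal point, pixels), "rvec" (rotation vector, rad) and "tvec" (3), from world to camera coordinates, as OpenCV has them. Camera axes: x right, y down, z forward; pixel columns grow to the right and rows downward; lengths in m; the calibration is good to about 2 mm. A picture is of the moment at which its call begins: read the wrist's pose just before it. camera_model takes no time and is no camera call; for the wrist camera it gives the pose at the moment of the call.
- env.hand_in(): hands the job in; it is judged then, once.
The state is a dict: "clock": time; "joint_pos": joint angles; "qvel": joint speeds; "tau": joint torques, N m; "tool_pos": TCP position; "eef_rot": TCP orientation; "wrist_force": force on the tool from outside, world axes, zero at the start; "ft_torque": the same for the moment, N m; "gripper_width": finger opening in m; "gripper_force": force on a finger pad.
Only numpy, scipy, OpenCV 4.12 (cv2) and the standard library are available. Lean on these libraries where they do the work, as an engineer would, in place of code of your own. Each camera call takes 0.05 s, during which the arm holds its last target. There are 200 camera calls.

## Working session

There is one attempt and no reset: what is moved stays moved. The work goes in short steps, Python scripts to look and compute and a tool call to move; the robot and the scene stay as the last step left them, time stands still between calls to the robot, and variables do not carry over. Pictures are saved under pics/ and viewed, at most 10 in all, crops included, and the job is handed in when it is done.

Besides the shell and the picture viewer there is one more tool, called after "Request:" by a JSON object that holds its "fn" and its "kwargs". play_rows: Moves the arm, as the interface text tells. Its arguments: {"type":"object","properties":{"deltas":{"type":"array"},"grip_force":{"type":"number"}},"required":["deltas"]}

```bash
mkdir -p pics
cat > h.py <<'E'
from bench import env
import numpy as np, cv2
def cam(n):
    m=env.camera_model(n); R,_=cv2.Rodrigues(np.array(m["rvec"],float)); 
    f=210/np.tan(np.radians(m["fov_y"])/2); return m,R,np.array(m["tvec"],float).ravel(),f
def grab(n):
    c=cam(n); p,d=env.read_camera(n); np.savez(f"{n}.npz",p=p,d=d,R=c[1],t=c[2],k=[c[3],c[0]["cx"],c[0]["cy"]],**{})
    return p,d
def cloud(n):
    z=np.load(f"{n}.npz"); d=z["d"]; f,cx,cy=z["k"]; v,u=np.mgrid[0:420,0:560]
    P=np.stack([(u-cx)/f*d,(v-cy)/f*d,d],-1); W=(P-z["t"])@z["R"]; W[d==0]=np.nan; return W
def ray(n,u,v,h):
    z=np.load(f"{n}.npz"); f,cx,cy=z["k"]
    r=np.array([(u-cx)/f,(v-cy)/f,1])@z["R"]; c=-z["t"]@z["R"]; return c+r*(h-c[2])/r[2]
E
python3 - <<'E'
from h import *
for n in("scene","side"):
    p,d=grab(n); cv2.imwrite(f"pics/{n}1.png",cv2.resize(p[:,:,::-1],(784,588),interpolation=cv2.INTER_CUBIC)); print(env.camera_model(n))
o=env.observe(); print(o["tool_pos"],np.round(o["eef_rot"],3).tolist(),o["clock"])
E
```

```text
{'fov_y': 45.98846281571977, 'cx': 274.77369745715646, 'cy': 220.38214540955448, 'rvec': array([ 2.18706753,  0.67667082, -0.3068028 ]), 'tvec': array([-0.40831639, -0.12008878,  1.54631925])}
{'fov_y': 45.1602667808306, 'cx': 274.5060876305706, 'cy': 211.49178967675135, 'rvec': array([ 0.39132102, -2.62568694,  1.39805454]), 'tvec': array([0.47363272, 0.19800442, 1.41974028])}
[ 0.28662404 -0.61071851  0.24922736] [[0.905, 0.425, -0.001], [0.425, -0.905, 0.001], [-0.0, -0.001, -1.0]] 0.1
```

View pics/scene1.png

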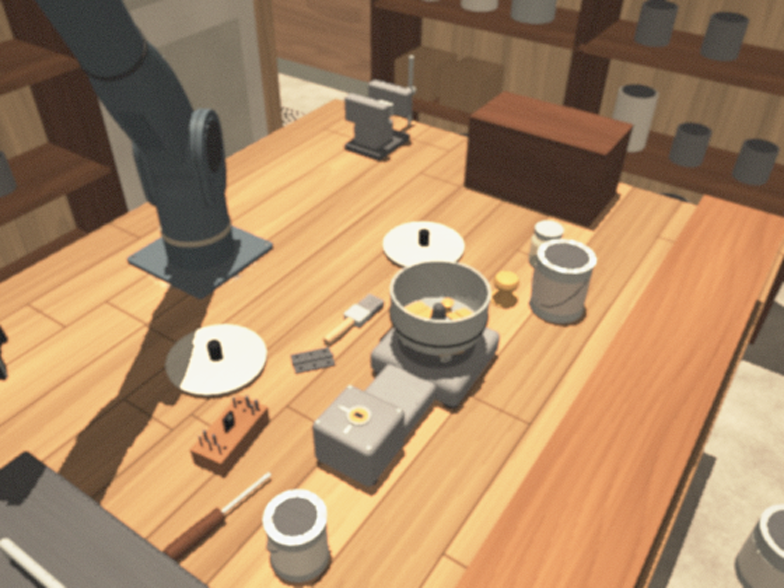

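View pics/side1.png

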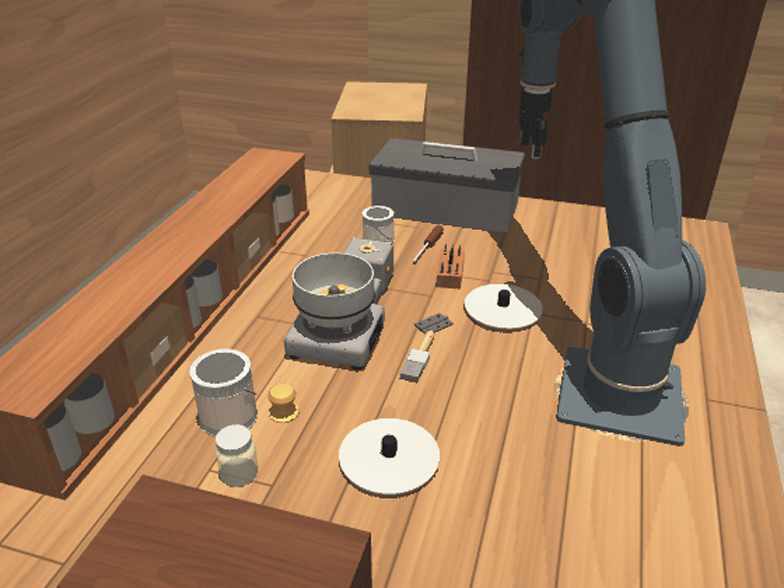

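The scene picture shows lids with knobs at (215,350) and (424,237), the block and key at (230,420), the switch at (358,414), and the bowl at (440,290). The side picture agrees. Next I'll measure them.

Run:
```python
from h import *
s=1.4
for n,L in {"scene":dict(lidA=(215,343,.05),lidB=(424,232,.05),keytop=(230,415,.061),switch=(358,415,.098),bowl=(440,293,.178)),
 "side":dict(lidA=(504,292,.05),lidB=(389,438,.05),keytop=(451,252,.061),switch=(369,248,.098),bowl=(333,280,.178))}.items():
    W=cloud(n)
    for k,(u,v,h) in L.items():
        r=ray(n,u/s,v/s,h); print(n,k,r.round(3),np.hypot(r[0],r[1]).round(3),W[int(v/s),int(u/s)].round(3))
    # rim points fit, lid disc fit, pod top, block top
    def circ(M):
        P=W[M][:,:2]; A=np.c_[2*P,np.ones(len(P))]; x=np.linalg.lstsq(A,(P**2).sum(1),rcond=None)[0]; return x[:2].round(4),np.sqrt(x[2]+x[:2]@x[:2]).round(4),len(P)
    b=ray(n,L["bowl"][0]/s,L["bowl"][1]/s,.178)
    M=(abs(W[...,2]-.178)<.003)&(np.hypot(W[...,0]-b[0],W[...,1]-b[1])<.12); print("rim",circ(M))
    for k in("lidA","lidB"):
        b=ray(n,L[k][0]/s,L[k][1]/s,.05)
        M=((abs(W[...,2]-.014)<.006)&(np.hypot(W[...,0]-b[0],W[...,1]-b[1])<.11)).astype(np.uint8)
        P=W[M>0][:,:2].astype(np.float32); print(k,cv2.minEnclosingCircle(P),P.mean(0))
    for k,h in(("switch",.095),("keytop",.036)):
        b=ray(n,L[k][0]/s,L[k][1]/s,.061 if k=="keytop" else .098)
        M=(abs(W[...,2]-h)<.004)&(np.hypot(W[...,0]-b[0],W[...,1]-b[1])<.085)
        print(k,cv2.minAreaRect((W[M][:,:2]*1000).astype(np.float32)),M.sum())
```

```text
scene lidA [ 0.276 -0.226  0.05 ] 0.357 [ 0.277 -0.229  0.053]
scene lidB [0.398 0.295 0.05 ] 0.495 [0.392 0.3   0.048]
scene keytop [ 0.426 -0.341  0.061] 0.546 [ 0.426 -0.342  0.063]
scene switch [ 0.615 -0.251  0.098] 0.664 [ 0.614 -0.253  0.101]
scene bowl [ 0.612 -0.011  0.178] 0.613 [0.571 0.066 0.109]
rim (array([ 0.6064, -0.0028]), np.float64(0.0825), 331)
lidA ((0.27031007409095764, -0.22953811287879944), 0.09392408281564713) [ 0.27742195 -0.23414148]
lidB ((0.3927932679653168, 0.30016276240348816), 0.09417464584112167) [0.39162794 0.2975252 ]
switch ((614.950439453125, -252.6575927734375), (108.26235961914062, 104.5574951171875), 2.193164348602295) 1727
keytop ((425.0688781738281, -347.2887878417969), (63.349815368652344, 131.86123657226562), 8.043110847473145) 1031
side lidA [ 0.275 -0.228  0.05 ] 0.357 [ 0.275 -0.228  0.052]
side lidB [0.395 0.297 0.05 ] 0.495 [0.398 0.296 0.051]
side keytop [ 0.429 -0.353  0.061] 0.555 [ 0.428 -0.345  0.066]
side switch [ 0.611 -0.252  0.098] 0.661 [ 0.613 -0.251  0.099]
side bowl [0.597 0.025 0.178] 0.598 [ 0.639 -0.071  0.111]
rim (array([6.077e-01, 5.000e-04]), np.float64(0.0826), 198)
lidA ((0.2727808356285095, -0.2268088012933731), 0.09506431221961975) [ 0.27303943 -0.21918184]
lidB ((0.39454326033592224, 0.2996983826160431), 0.09303714334964752) [0.39354494 0.30710405]
switch ((616.180419921875, -247.83737182617188), (107.94317626953125, 110.90477752685547), 0.19814938306808472) 391
keytop ((427.2009582519531, -343.585693359375), (59.70657730102539, 135.05593872070312), 8.4127836227417) 250
```

Request:
{"fn": "play_rows", "kwargs": {"deltas": [[0,0,0,0,0,0,-8.1],[0,0,0,0,0,0,-8.1],[0,0,0,0,0,0,-8.1],[0,0,0,0,0,0,-8.1],[0,0,0,0,0,0,-8.1]], "grip_force": 40}}

```text
clock: 0.6
tool_pos: [0.2866, -0.6108, 0.2495]
eef_rot: [[0.407, 0.913, -0.0], [0.913, -0.407, 0.001], [0.001, -0.001, -1.0]]
wrist_force: [-0.2, 0.6, 0.2]
gripper_width: 0.0854
gripper_force: 0.0
```

Request:
{"fn": "play_rows", "kwargs": {"deltas": [[0,0,0,0,0,0,-8.1],[0,0,0,0,0,0,-8.1],[0,0,0,0,0,0,-8.1],[0,36,26,0,0,0,0],[0,36,26,0,0,0,0]]}}

```text
clock: 1.1
tool_pos: [0.338, -0.539, 0.2491]
eef_rot: [[0.004, 1.0, -0.001], [1.0, -0.004, 0.001], [0.001, -0.001, -1.0]]
wrist_force: [1.9, 0.1, 0.2]
gripper_width: 0.0852
gripper_force: 0.0
```

Request:
{"fn": "play_rows", "kwargs": {"deltas": [[0,36,26,0,0,0,0],[0,36,26,0,0,0,0],[0,36,26,0,0,0,0],[0,36,26,0,0,0,0],[0,36,26,0,0,0,0]]}}

```text
clock: 1.6
tool_pos: [0.4696, -0.3576, 0.2498]
eef_rot: [[0.001, 1.0, -0.0], [1.0, -0.001, 0.0], [0.0, -0.0, -1.0]]
wrist_force: [0.7, 0.0, 0.8]
gripper_width: 0.085
gripper_force: 0.0
```

Request:
{"fn": "play_rows", "kwargs": {"deltas": [[0,36,26,0,0,0,0],[0,36,26,0,0,0,0],[0,36,26,0,0,0,0],[0,0,0,0,0,0,0]]}}

```text
clock: 2.0
tool_pos: [0.5511, -0.2438, 0.2499]
eef_rot: [[-0.009, 1.0, 0.002], [1.0, 0.009, 0.004], [0.004, 0.002, -1.0]]
wrist_force: [0.5, 0.1, 0.0]
gripper_width: 0.0855
gripper_force: 0.0
```

Run:
```python
from h import *
p,d=grab("wrist"); cv2.imwrite("pics/w1.png",p[:,:,::-1]); o=env.observe(); print(o["tool_pos"],np.round(o["eef_rot"],3).tolist(),o["clock"],o["joint_pos"].round(1) if hasattr(o["joint_pos"],"round") else o["joint_pos"])
```

```text
[ 0.54898469 -0.24738413  0.24968333] [[-0.005, 1.0, 0.0], [1.0, 0.005, 0.002], [0.002, 0.0, -1.0]] 2.05 [ 32.2  27.4 -19.   93.5   9.8  60.8  10.6]
```

View pics/w1.png

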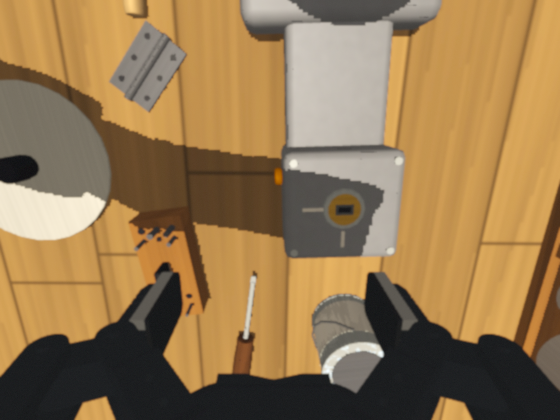

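The wrist view shows the switch at (345,209), its slot lying along image x, which is world x. Next I'll move to the lid.

Request:
{"fn": "play_rows", "kwargs": {"deltas": [[0,45,0,0,0,0,0],[0,45,0,0,0,0,0],[0,45,0,0,0,0,0],[0,45,0,0,0,0,0],[0,45,0,0,0,0,0]]}}

```text
clock: 2.55
tool_pos: [0.5468, -0.0262, 0.2498]
eef_rot: [[0.003, 1.0, -0.0], [1.0, -0.003, -0.001], [-0.001, -0.0, -1.0]]
wrist_force: [1.5, -0.4, 0.2]
gripper_width: 0.0851
gripper_force: 0.0
```

Request:
{"fn": "play_rows", "kwargs": {"deltas": [[0,45,0,0,0,0,0],[0,45,0,0,0,0,0],[0,45,0,0,0,0,0],[0,45,-20,0,0,0,0],[0,30,-35,0,0,0,0]]}}

```text
clock: 3.05
tool_pos: [0.493, 0.1859, 0.2496]
eef_rot: [[0.001, 1.0, 0.0], [1.0, -0.001, 0.001], [0.001, 0.0, -1.0]]
wrist_force: [-0.6, -0.1, 1.1]
gripper_width: 0.0853
gripper_force: 0.0
```

Request:
{"fn": "play_rows", "kwargs": {"deltas": [[0,25,-35,0,0,0,0],[0,20,-35,0,0,0,0],[0,10,-20,0,0,0,0],[0,0,0,0,0,0,0]]}}

```text
clock: 3.45
tool_pos: [0.4003, 0.2394, 0.2502]
eef_rot: [[-0.002, 1.0, -0.0], [1.0, 0.002, -0.0], [-0.0, -0.0, -1.0]]
wrist_force: [-0.4, -0.4, -0.5]
gripper_width: 0.085
gripper_force: 0.0
```

Run:
```python
from h import *
print("keyway",ray("wrist",345,209,.098),cloud("wrist")[209,345])
p,d=grab("wrist"); cv2.imwrite("pics/w2.png",p[:,:,::-1]); o=env.observe(); print(o["tool_pos"],np.round(o["eef_rot"],3).tolist(),o["clock"],o["joint_pos"])
W=cloud("wrist")
for lo,hi in((.044,.056),):
    M=(W[...,2]>lo)&(W[...,2]<hi)&(np.hypot(W[...,0]-.395,W[...,1]-.298)<.04); print(M.sum(),np.nanmean(W[M],0),cv2.minEnclosingCircle(W[M][:,:2].astype(np.float32)),np.argwhere(M).mean(0))
```

```text
keyway [ 0.61711209 -0.25054849  0.098     ] [ 0.61727781 -0.25076158  0.09731366]
[0.40210706 0.2384667  0.25018321] [[-0.0, 1.0, 0.0], [1.0, 0.0, -0.001], [-0.001, 0.0, -1.0]] 3.5 [-16.02348045  16.7045213  -26.46598118 111.77750608   9.21049158
  53.54876106 -47.01164523]
614 [0.39573322 0.2996631  0.04870701] ((0.3957973122596741, 0.2993246912956238), 0.014011146500706673) [127.99348534 268.24267101]
```

View pics/w2.png

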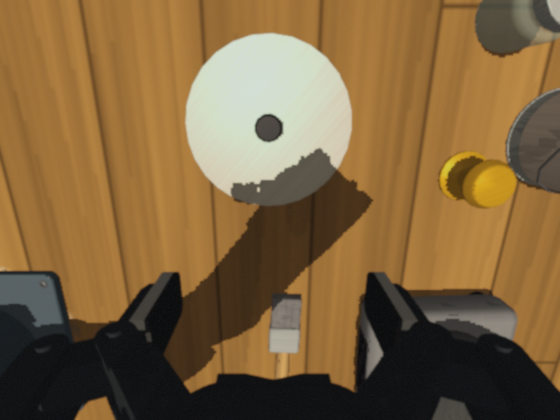

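The wrist picture shows the knob at (268,128), which is (0.396, 0.2995). The grip axis is world x and the area is clear, so I'll descend.

Request:
{"fn": "play_rows", "kwargs": {"deltas": [[0,30,-3,20,0,0,0],[0,31,-3,30,0,0,0],[0,0,0,45,0,0,0],[0,0,0,40,0,0,0],[0,0,0,0,0,0,0]]}}

```text
clock: 4.0
tool_pos: [0.396, 0.2968, 0.1108]
eef_rot: [[0.003, 1.0, -0.006], [1.0, -0.003, -0.006], [-0.006, -0.006, -1.0]]
wrist_force: [-0.1, -0.9, 0.2]
gripper_width: 0.0854
gripper_force: 0.0
```

Request:
{"fn": "play_rows", "kwargs": {"deltas": [[0,0,0,30,0,0,0],[0,0,0,25,0,0,0],[0,0,0,15,0,0,0],[0,0,0,7,0,0,0],[0,0,0,0,0,0,0]]}}

```text
clock: 4.5
tool_pos: [0.3978, 0.2995, 0.0385]
eef_rot: [[0.002, 1.0, 0.001], [1.0, -0.002, -0.0], [-0.0, 0.001, -1.0]]
wrist_force: [-0.2, 0.2, 1.0]
gripper_width: 0.0853
gripper_force: 0.0
```

Request:
{"fn": "play_rows", "kwargs": {"deltas": [[150,0,-2,1,0,0,0],[200,0,0,0,0,0,0],[220,0,0,0,0,0,0],[220,0,0,0,0,0,0],[220,0,0,0,0,0,0]], "grip_force": 50}}

```text
clock: 5.0
tool_pos: [0.3949, 0.3, 0.0377]
eef_rot: [[0.001, 1.0, 0.001], [1.0, -0.001, 0.0], [0.0, 0.001, -1.0]]
wrist_force: [-1.5, -0.8, 9.4]
gripper_width: 0.0267
gripper_force: 48.7
```

Request:
{"fn": "play_rows", "kwargs": {"deltas": [[220,0,0,0,0,0,0],[220,0,0,0,0,0,0],[220,0,0,-5,0,0,0],[220,0,0,-15,0,0,0],[220,0,0,-15,0,0,0]]}}

```text
clock: 5.5
tool_pos: [0.3943, 0.2995, 0.0723]
eef_rot: [[0.001, 1.0, -0.001], [1.0, -0.001, -0.001], [-0.001, -0.001, -1.0]]
wrist_force: [0.4, -0.5, -1.9]
gripper_width: 0.0261
gripper_force: 49.6
```

Request:
{"fn": "play_rows", "kwargs": {"deltas": [[220,0,0,-30,0,0,0],[220,0,0,-40,0,0,0],[220,0,0,-45,0,0,0],[220,-5,5,-45,0,0,0],[220,-20,14,-30,0,0,0]]}}

```text
clock: 6.0
tool_pos: [0.4126, 0.277, 0.2654]
eef_rot: [[-0.003, 1.0, 0.002], [1.0, 0.003, 0.003], [0.003, 0.002, -1.0]]
wrist_force: [0.6, 0.7, -4.1]
gripper_width: 0.0264
gripper_force: 49.8
```

Request:
{"fn": "play_rows", "kwargs": {"deltas": [[220,-35,24,0,0,0,0],[220,-35,24,0,0,0,0],[220,-35,24,0,0,0,0],[220,-35,24,0,0,0,0],[220,-35,24,0,0,0,0]]}}

```text
clock: 6.5
tool_pos: [0.5337, 0.098, 0.2621]
eef_rot: [[0.001, 1.0, -0.001], [1.0, -0.001, -0.0], [-0.0, -0.001, -1.0]]
wrist_force: [1.0, 0.5, -2.6]
gripper_width: 0.0264
gripper_force: 49.8
```

Request:
{"fn": "play_rows", "kwargs": {"deltas": [[220,-35,24,0,0,0,0],[220,-30,22,0,0,0,0],[220,-22,18,0,0,0,0],[220,-12,9,0,0,0,0],[220,0,0,0,0,0,0]]}}

```text
clock: 7.0
tool_pos: [0.6067, -0.0014, 0.2614]
eef_rot: [[0.004, 1.0, -0.001], [1.0, -0.004, -0.0], [-0.0, -0.001, -1.0]]
wrist_force: [-0.9, -0.3, -2.6]
gripper_width: 0.0267
gripper_force: 49.8
```

Run:
```python
from h import *
o=env.observe(); print(o["tool_pos"],np.round(o["eef_rot"],3).tolist(),o["clock"],o["wrist_force"],o["ft_torque"])
for n in("scene","side"):
    grab(n); W=cloud(n)
    z=W[...,2]; r=np.hypot(W[...,0]-o["tool_pos"][0],W[...,1]-o["tool_pos"][1])
    M=(r<.1)&(z>.222)&(z<.250); P=W[M]; print(n,len(P),cv2.minEnclosingCircle(P[:,:2].astype(np.float32)))
    A=np.c_[P[:,:2]-o["tool_pos"][:2],np.ones(len(P))]; print("plane",np.linalg.lstsq(A,P[:,2],rcond=None)[0])
    M=(abs(z-.178)<.003)&(np.hypot(W[...,0]-.607,W[...,1])<.1)
    P=W[M][:,:2]; A=np.c_[2*P,np.ones(len(P))]; x=np.linalg.lstsq(A,(P**2).sum(1),rcond=None)[0]; print("rim",x[:2],np.sqrt(x[2]+x[:2]@x[:2]),len(P))
```

```text
[ 0.60674105 -0.00141479  0.26137021] [[0.004, 1.0, -0.001], [1.0, -0.004, -0.0], [-0.0, -0.001, -1.0]] 7.0 [-0.91858879 -0.28226898 -2.55125171] [-0.03292855 -0.00256782 -0.04368092]
scene 2504 ((0.6028235554695129, -0.0030208698008209467), 0.09410927444696426)
plane [-0.00412579  0.00298046  0.2389402 ]
rim [ 0.60653419 -0.00345909] 0.08220293203839846 196
side 1432 ((0.6079725027084351, 0.0011885208077728748), 0.09481101483106613)
plane [-0.00054196 -0.0041748   0.23943972]
rim [0.60709057 0.00088624] 0.08242817869776597 122
```

Request:
{"fn": "play_rows", "kwargs": {"deltas": [[220,0,0,15,0,0,0],[220,0,0,15,0,0,0],[220,0,0,10,0,0,0],[220,0,0,5,0,0,0],[220,0,0,3,0,0,0]]}}

```text
clock: 7.6
tool_pos: [0.6061, 0.0014, 0.2139]
eef_rot: [[-0.0, 1.0, -0.0], [1.0, 0.0, 0.0], [0.0, -0.0, -1.0]]
wrist_force: [-0.7, -0.3, -2.8]
gripper_width: 0.0267
gripper_force: 49.8
```

Request:
{"fn": "play_rows", "kwargs": {"deltas": [[220,0,0,2,0,0,0],[220,0,0,2,0,0,0],[220,0,0,1.5,0,0,0],[220,0,0,1,0,0,0],[220,0,0,0,0,0,0]]}}

```text
clock: 8.1
tool_pos: [0.6064, 0.0006, 0.2075]
eef_rot: [[0.001, 1.0, -0.0], [1.0, -0.001, 0.0], [0.0, -0.0, -1.0]]
wrist_force: [0.1, 0.3, -3.6]
gripper_width: 0.0265
gripper_force: 49.8
```

Request:
{"fn": "play_rows", "kwargs": {"deltas": [[220,0,0,1,0,0,0],[220,0,0,1,0,0,0],[220,0,0,0.5,0,0,0],[220,0,0,0,0,0,0]]}}

```text
clock: 8.5
tool_pos: [0.6065, 0.0006, 0.2058]
eef_rot: [[0.001, 1.0, 0.001], [1.0, -0.001, -0.0], [-0.0, 0.001, -1.0]]
wrist_force: [-2.8, -1.1, 4.1]
gripper_width: 0.0265
gripper_force: 50.6
```

Request:
{"fn": "play_rows", "kwargs": {"deltas": [[170,0,0,0,0,0,0],[160,0,0,0,0,0,0],[140,0,0,0,0,0,0],[100,0,0,0,0,0,0],[60,0,0,0,0,0,0]]}}

```text
clock: 9.0
tool_pos: [0.6064, 0.0006, 0.205]
eef_rot: [[0.001, 1.0, -0.0], [1.0, -0.001, 0.0], [0.0, -0.0, -1.0]]
wrist_force: [0.6, -0.7, -0.5]
gripper_width: 0.0646
gripper_force: 0.0
```

Request:
{"fn": "play_rows", "kwargs": {"deltas": [[40,0,0,-10,0,0,0],[40,0,0,-20,0,0,0],[40,0,0,-35,0,0,0],[40,0,0,-15,0,0,0],[40,0,0,0,0,0,0]]}}

```text
clock: 9.5
tool_pos: [0.6076, 0.0009, 0.2883]
eef_rot: [[0.001, 1.0, 0.005], [1.0, -0.001, 0.0], [0.0, 0.005, -1.0]]
wrist_force: [0.9, 0.2, -0.0]
gripper_width: 0.0723
gripper_force: 0.0
```

Run:
```python
from h import *
o=env.observe(); print(o["tool_pos"],o["clock"],o["wrist_force"])
for n in("scene","side"):
    grab(n); W=cloud(n); z=W[...,2]; r=np.hypot(W[...,0]-.607,W[...,1])
    M=(r<.1)&(z>.170)&(z<.2); P=W[M]; print(n,len(P),cv2.minEnclosingCircle(P[:,:2].astype(np.float32)))
    P=P[P[:,2]>.177]; A=np.c_[P[:,:2]-[.607,0],np.ones(len(P))]; print("plane",np.linalg.lstsq(A,P[:,2],rcond=None)[0])
p=np.load("side.npz")["p"]; cv2.imwrite("pics/s2.png",cv2.resize(p[150:270,190:290,::-1],None,fx=5,fy=5,interpolation=cv2.INTER_CUBIC))
```

```text
[0.60763261 0.00094556 0.28828844] 9.5 [ 0.8547623   0.22184371 -0.04966469]
scene 2899 ((0.6044489741325378, -0.0011864497791975737), 0.09310490638017654)
plane [-0.00188281  0.00227861  0.18354409]
side 1645 ((0.6065971851348877, 0.001439428306184709), 0.09354301542043686)
plane [ 4.26318155e-05 -3.07858791e-03  1.83868744e-01]
```

View pics/s2.png

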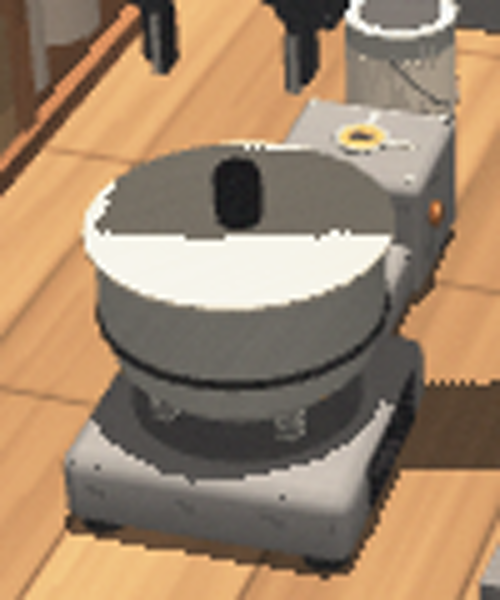

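The lid is level at 0.184 m and centred on the bowl; the crop shows it seated, with the knob at (238,193). Next is the key.

Request:
{"fn": "play_rows", "kwargs": {"deltas": [[40,-40,-18,0,0,0,0],[40,-40,-18,0,0,0,0],[40,-40,-18,0,0,0,0],[40,-40,-18,0,0,0,0],[40,-40,-18,8,0,0,0]]}}

```text
clock: 10.1
tool_pos: [0.5152, -0.2007, 0.2767]
eef_rot: [[0.001, 1.0, -0.0], [1.0, -0.001, -0.0], [-0.0, -0.0, -1.0]]
wrist_force: [1.2, -0.6, -1.0]
gripper_width: 0.0717
gripper_force: 0.0
```

Request:
{"fn": "play_rows", "kwargs": {"deltas": [[40,-40,-18,20,0,0,0],[40,-40,-18,20,0,0,0],[40,-40,-18,20,0,0,0],[40,-40,-18,20,0,0,-4],[40,-40,-18,20,0,0,-4]]}}

```text
clock: 10.6
tool_pos: [0.4271, -0.4013, 0.1752]
eef_rot: [[-0.141, 0.99, -0.002], [0.99, 0.141, 0.001], [0.001, -0.001, -1.0]]
wrist_force: [1.4, -0.9, 0.1]
gripper_width: 0.0722
gripper_force: 0.0
```

Request:
{"fn": "play_rows", "kwargs": {"deltas": [[40,0,0,0,0,0,0],[40,0,0,0,0,0,0]]}}

```text
clock: 10.8
tool_pos: [0.4274, -0.4007, 0.1753]
eef_rot: [[-0.135, 0.991, -0.002], [0.991, 0.135, 0.002], [0.003, -0.002, -1.0]]
wrist_force: [0.0, 0.6, 0.6]
gripper_width: 0.0717
gripper_force: 0.0
```

Run:
```python
from h import *
o=env.observe(); print(o["tool_pos"],np.round(o["eef_rot"],3).tolist(),o["clock"],o["joint_pos"])
p,d=grab("wrist"); W=cloud("wrist"); c=W-[.427,-.345,0]; r=np.hypot(c[...,0],c[...,1])
M=(abs(W[...,2]-.061)<.006)&(r<.03); print("keytop",M.sum(),np.nanmean(W[M],0),cv2.minAreaRect((W[M][:,:2]*1000).astype(np.float32)),np.argwhere(M).mean(0))
M=(abs(W[...,2]-.036)<.003)&(r<.09); print("block",M.sum(),cv2.minAreaRect((W[M][:,:2]*1000).astype(np.float32)))
v,u=np.argwhere(M).mean(0).astype(int); y0=max(0,v-75); x0=max(0,u-100); print(x0,y0)
cv2.imwrite("pics/w3.png",cv2.resize(p[y0:y0+150,x0:x0+200,::-1],None,fx=4,fy=4,interpolation=cv2.INTER_CUBIC))
```

```text
[ 0.42737866 -0.40065831  0.17525721] [[-0.135, 0.991, -0.002], [0.991, 0.135, 0.002], [0.003, -0.002, -1.0]] 10.8 [ 50.92859045  30.52683269 -18.92170862 101.16012272  12.26682718
  50.53094297  34.34358991]
keytop 359 [ 0.4273986  -0.34658034  0.06468639] ((427.4670715332031, -346.8653564453125), (7.39924955368042, 23.649648666381836), 8.379926681518555) [145.40389972 282.99721448]
block 11118 ((427.5911560058594, -347.213134765625), (60.19606018066406, 130.6235809326172), 8.262807846069336)
181 58
```

View pics/w3.png

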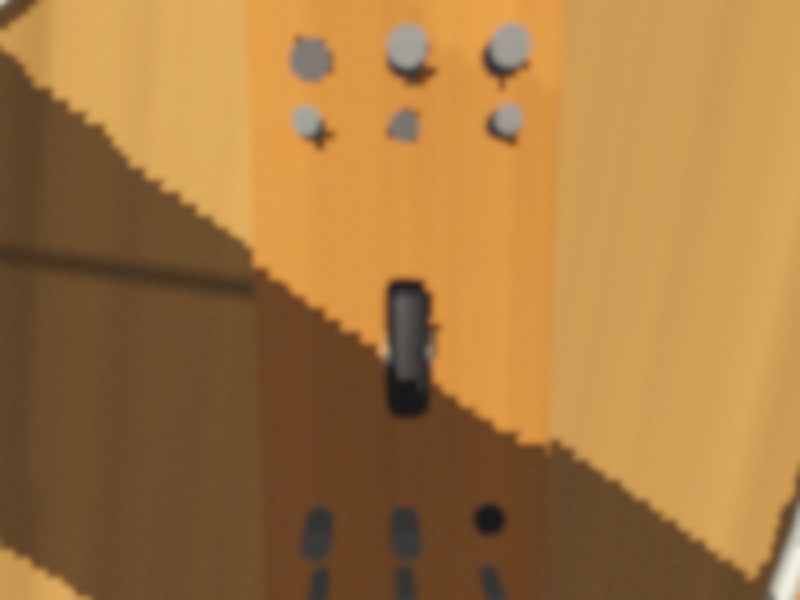

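The crop shows the key in mid-block at (408,345), aligned with the image. The fingers will come down on its left and right, clear of the bits.

Request:
{"fn": "play_rows", "kwargs": {"deltas": [[40,27,3.7,20,0,0,-0.6],[40,26.4,3.6,30,0,0,0],[40,0,0,30,0,0,0],[40,0,0,15,0,0,0],[40,0,0,5,0,0,0]]}}

```text
clock: 11.35
tool_pos: [0.4289, -0.3441, 0.076]
eef_rot: [[-0.151, 0.988, -0.001], [0.988, 0.151, 0.002], [0.002, -0.001, -1.0]]
wrist_force: [0.2, -0.1, -0.8]
gripper_width: 0.0723
gripper_force: 0.0
```

Request:
{"fn": "play_rows", "kwargs": {"deltas": [[40,0,0,5,0,0,0],[40,0,0,5,0,0,0],[40,0,0,3,0,0,0],[40,0,0,0,0,0,0]]}}

```text
clock: 11.75
tool_pos: [0.4285, -0.3465, 0.0641]
eef_rot: [[-0.148, 0.989, 0.0], [0.989, 0.148, -0.0], [-0.0, 0.0, -1.0]]
wrist_force: [-0.3, -0.7, -0.1]
gripper_width: 0.0721
gripper_force: 0.0
```

Request:
{"fn": "play_rows", "kwargs": {"deltas": [[40,0,-1,4,0,0,0],[120,0,0,0,0,0,0],[200,0,0,0,0,0,0],[250,0,0,0,0,0,0],[250,0,0,0,0,0,0]], "grip_force": 40}}

```text
clock: 12.25
tool_pos: [0.4275, -0.3467, 0.0601]
eef_rot: [[-0.149, 0.989, 0.0], [0.989, 0.149, -0.0], [-0.0, 0.0, -1.0]]
wrist_force: [0.7, -0.6, -0.6]
gripper_width: 0.0136
gripper_force: 0.0
```

Request:
{"fn": "play_rows", "kwargs": {"deltas": [[250,0,0,0,0,0,0],[250,0,0,0,0,0,0],[250,0,0,0,0,0,0]], "grip_force": 100}}

```text
clock: 12.55
tool_pos: [0.4276, -0.3467, 0.0603]
eef_rot: [[-0.149, 0.989, 0.0], [0.989, 0.149, -0.0], [-0.0, 0.0, -1.0]]
wrist_force: [0.3, 0.5, 5.4]
gripper_width: 0.0059
gripper_force: 98.1
```

Request:
{"fn": "play_rows", "kwargs": {"deltas": [[250,0,0,-6,0,0,0],[250,0,0,-12,0,0,0],[250,0,0,-22,0,0,0],[250,0,0,-35,0,0,0],[250,0,0,-40,0,0,0]]}}

```text
clock: 13.05
tool_pos: [0.4269, -0.3461, 0.1763]
eef_rot: [[-0.149, 0.989, -0.001], [0.989, 0.149, 0.001], [0.001, -0.001, -1.0]]
wrist_force: [0.6, -0.4, 0.2]
gripper_width: 0.006
gripper_force: 97.7
```

Request:
{"fn": "play_rows", "kwargs": {"deltas": [[250,0,0,-25,0,0,-8.4],[250,0,0,-10,0,0,-8.4],[250,0,0,0,0,0,-8.4],[250,0,0,0,0,0,-8.4],[250,0,0,0,0,0,-8.4]]}}

```text
clock: 13.55
tool_pos: [0.4273, -0.3466, 0.2111]
eef_rot: [[-0.776, 0.631, 0.0], [0.631, 0.776, -0.001], [-0.001, -0.0, -1.0]]
wrist_force: [-0.6, 0.0, -1.1]
gripper_width: 0.0062
gripper_force: 97.7
```

Request:
{"fn": "play_rows", "kwargs": {"deltas": [[250,0,0,0,0,0,-8.4],[250,0,0,0,0,0,-8.4],[250,0,0,0,0,0,-8.4],[250,0,0,0,0,0,-8.4],[250,0,0,0,0,0,-8.4]]}}

```text
clock: 14.05
tool_pos: [0.4272, -0.3467, 0.2109]
eef_rot: [[-0.999, -0.05, 0.0], [-0.05, 0.999, -0.001], [0.0, -0.001, -1.0]]
wrist_force: [-0.2, -0.4, -0.2]
gripper_width: 0.0057
gripper_force: 97.7
```

Request:
{"fn": "play_rows", "kwargs": {"deltas": [[250,-35,12,0,0,0,0],[250,-40,14,0,0,0,0],[250,-40,14,0,0,0,0],[250,-40,14,0,0,0,0],[250,-40,13,0,0,0,0]]}}

```text
clock: 14.55
tool_pos: [0.6204, -0.2704, 0.2109]
eef_rot: [[-0.999, -0.044, 0.0], [-0.044, 0.999, -0.0], [-0.0, -0.0, -1.0]]
wrist_force: [1.1, -0.7, 1.0]
gripper_width: 0.0061
gripper_force: 97.8
```

Request:
{"fn": "play_rows", "kwargs": {"deltas": [[250,-35,12,0,0,0,0],[250,-18,6,0,0,0,0],[250,0,0,0,0,0,0],[250,0,0,0,0,0,0]]}}

```text
clock: 14.95
tool_pos: [0.671, -0.2507, 0.2103]
eef_rot: [[-0.999, -0.045, -0.001], [-0.045, 0.999, -0.0], [0.001, -0.0, -1.0]]
wrist_force: [-0.4, -1.3, -1.1]
gripper_width: 0.0061
gripper_force: 97.8
```

Run:
```python
from h import *
o=env.observe(); print(o["tool_pos"],np.round(o["eef_rot"],4).tolist(),o["clock"],o["joint_pos"])
p,d=grab("wrist"); f=cv2.resize(p[:,:,::-1],(360,270)); 
# predicted keyway pixel
z=np.load("wrist.npz"); c=z["R"]@np.array([.6155,-.251,.098])+z["t"]; k=z["k"]; u,v=(k[0]*c[:2]/c[2]+k[1:]).astype(int); print(u,v)
y0=max(0,min(v-30,360));x0=max(0,u-40)
q=cv2.resize(p[y0:y0+60,x0:x0+80,::-1],None,fx=5,fy=5,interpolation=cv2.INTER_CUBIC); print(x0,y0,q.shape)
C=np.zeros((570,400,3),np.uint8); C[:q.shape[0],:q.shape[1]]=q; C[300:570,:360]=f; cv2.imwrite("pics/w4.png",C)
```

```text
[ 0.67103969 -0.25066905  0.2102572 ] [[-0.999, -0.0447, -0.0006], [-0.0447, 0.999, -0.0002], [0.0006, -0.0002, -1.0]] 14.95 [ 36.89224079  42.37641728 -39.4022112   77.14330655  27.10722489
  69.95201258  88.23706417]
277 142
237 112 (300, 400, 3)
```

View pics/w4.png

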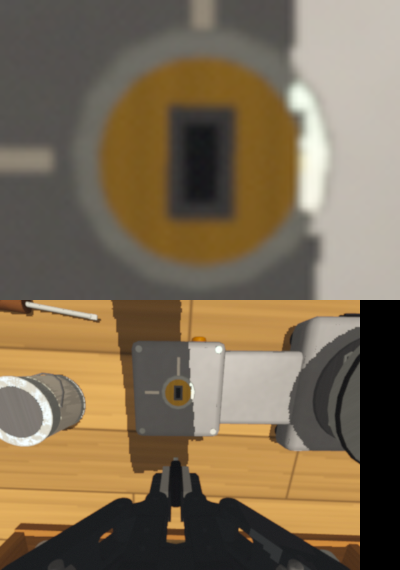

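Run:
```python
from h import *
o=env.observe(); R=np.array(o["eef_rot"])
for u,v in((277,144),(277,132.6),(277,155.6)): print(ray("wrist",u,v,.098))
k=ray("wrist",277,144,.098); print("tool delta mm",R.T@(k+[0,0,.030]-o["tool_pos"])*1000)
W=cloud("wrist"); M=(abs(W[...,2]-.095)<.002)&(np.hypot(W[...,0]-.615,W[...,1]+.25)<.085); print(cv2.minAreaRect((W[M][:,:2]*1000).astype(np.float32)))
p=np.load("wrist.npz")["p"][112:172,237:317]; g=cv2.resize(cv2.cvtColor(p,cv2.COLOR_RGB2HSV)[...,1],None,fx=8,fy=8,interpolation=cv2.INTER_CUBIC)
n,l,s,c=cv2.connectedComponentsWithStats((g[120:400,190:450]<110).astype(np.uint8))
for i in range(1,n):
    if s[i,4]>1500: print(s[i],c[i], cv2.minAreaRect(np.argwhere(l==i)[:,::-1].astype(np.float32)))
```

```text
[ 0.61638434 -0.25096175  0.098     ]
[ 0.60832584 -0.25135072  0.098     ]
[ 0.62476692 -0.25055714  0.098     ]
tool delta mm [54.02860201  2.90841715 82.37110375]
((616.6846313476562, -250.7708740234375), (104.95858001708984, 99.76287078857422), 2.0279126167297363)
[   80    51   104   179 17894] [131.24337767 140.39253381] ((131.42459106445312, 140.41087341308594), (102.68701934814453, 177.99945068359375), 0.6740369200706482)
```

Request:
{"fn": "play_rows", "kwargs": {"deltas": [[250,20,1,0,0,0,0.5],[250,20,1,10,0,0,0],[250,14,0.7,20,0,0,0],[250,0,0,15,0,0,0],[250,0,0,7,0,0,0]]}}

```text
clock: 15.5
tool_pos: [0.6162, -0.2513, 0.157]
eef_rot: [[-0.999, -0.034, -0.002], [-0.034, 0.999, -0.0], [0.002, -0.0, -1.0]]
wrist_force: [0.5, 0.7, -0.7]
gripper_width: 0.0061
gripper_force: 97.8
```

Request:
{"fn": "play_rows", "kwargs": {"deltas": [[250,0,0,0,0,0,0],[250,0,0,0,0,0,0]]}}

```text
clock: 15.7
tool_pos: [0.6182, -0.25, 0.1584]
eef_rot: [[-0.999, -0.036, 0.001], [-0.036, 0.999, 0.0], [-0.001, 0.0, -1.0]]
wrist_force: [0.6, 0.2, -0.2]
gripper_width: 0.0059
gripper_force: 97.8
```

Run:
```python
from h import *
o=env.observe(); R=np.array(o["eef_rot"])
print(o["tool_pos"],R.round(4).tolist(),o["wrist_force"],o["clock"]); print("tool delta mm",R.T@(np.array([.6164,-.251,.128])-o["tool_pos"])*1000)
p,d=grab("side"); q1=p
z=np.load("side.npz"); c=z["R"]@np.array([.6164,-.251,.11])+z["t"]; k=z["k"]; u,v=(k[0]*c[:2]/c[2]+k[1:]).astype(int)
a=cv2.resize(p[v-30:v+30,u-35:u+35,::-1],None,fx=5,fy=5,interpolation=cv2.INTER_CUBIC)
p,d=grab("scene"); z=np.load("scene.npz"); c=z["R"]@np.array([.6164,-.251,.11])+z["t"]; k=z["k"]; u,v=(k[0]*c[:2]/c[2]+k[1:]).astype(int)
b=cv2.resize(p[v-30:v+30,u-35:u+35,::-1],None,fx=5,fy=5,interpolation=cv2.INTER_CUBIC)
cv2.imwrite("pics/k1.png",np.hstack([a,b]))
```

```text
[ 0.61815929 -0.24996604  0.15844115] [[-0.9994, -0.0357, 0.0009], [-0.0357, 0.9994, 0.0003], [-0.0009, 0.0003, -1.0]] [ 0.59491523  0.16423244 -0.24116947] 15.7
tool delta mm [ 1.82249186 -0.97828917 30.43927007]
```

View pics/k1.png

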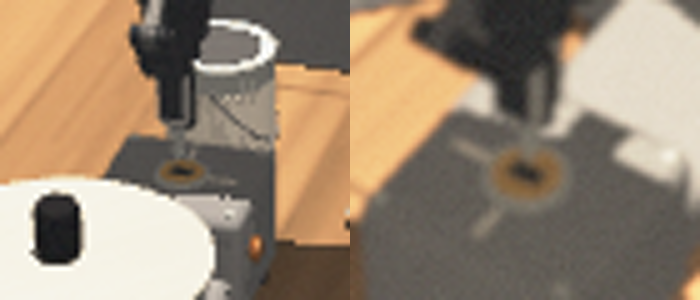

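Both crops show the blade right above the keyhole (side at (181,170), scene at (525,170)). I'll correct about 1.5 mm and lower it in.

Request:
{"fn": "play_rows", "kwargs": {"deltas": [[250,1.5,-0.8,4,0,0,0],[250,0,0,3,0,0,0],[250,0,0,2,0,0,0],[250,0,0,2,0,0,0],[250,0,0,0,0,0,0]]}}

```text
clock: 16.3
tool_pos: [0.6157, -0.2509, 0.1467]
eef_rot: [[-0.999, -0.036, -0.0], [-0.036, 0.999, 0.0], [0.0, 0.0, -1.0]]
wrist_force: [0.5, -1.8, -0.8]
gripper_width: 0.006
gripper_force: 97.8
```

Request:
{"fn": "play_rows", "kwargs": {"deltas": [[250,0,0,2,0,0,0],[250,0,0,2,0,0,0],[250,0,0,2,0,0,0],[250,0,0,0,0,0,0]]}}

```text
clock: 16.7
tool_pos: [0.6162, -0.2509, 0.1409]
eef_rot: [[-0.999, -0.036, 0.001], [-0.036, 0.999, 0.0], [-0.001, 0.0, -1.0]]
wrist_force: [1.1, 0.5, -0.3]
gripper_width: 0.0063
gripper_force: 97.8
```

The blade is 7 mm in without force. I'll keep pushing down while rocking it.

Request:
{"fn": "play_rows", "kwargs": {"deltas": [[250,0,0,2,0,0,3],[250,0,0,2,0,0,-3],[250,0,0,2,0,0,-3],[250,0,0,2,0,0,3],[250,0,0,0,0,0,0]]}}

```text
clock: 17.2
tool_pos: [0.6157, -0.2508, 0.1327]
eef_rot: [[-0.999, -0.035, -0.0], [-0.035, 0.999, 0.0], [0.0, 0.0, -1.0]]
wrist_force: [0.7, 1.4, -1.4]
gripper_width: 0.0062
gripper_force: 97.6
```

Request:
{"fn": "play_rows", "kwargs": {"deltas": [[250,0,0,1.5,0,0,3],[250,0,0,1.5,0,0,-3],[250,0,0,1.5,0,0,-3],[250,0,0,1.5,0,0,3],[250,0,0,0,0,0,0]]}}

```text
clock: 17.7
tool_pos: [0.6169, -0.2508, 0.1276]
eef_rot: [[-0.999, -0.036, 0.002], [-0.036, 0.999, -0.0], [-0.002, -0.0, -1.0]]
wrist_force: [3.3, 0.8, 2.6]
gripper_width: 0.0062
gripper_force: 98.2
```

Request:
{"fn": "play_rows", "kwargs": {"deltas": [[250,0,0,1.5,0,0,3],[250,0,0,1.5,0,0,-3],[250,0,0,1.5,0,0,-3],[250,0,0,1,0,0,3],[250,0,0,0,0,0,0]]}}

```text
clock: 18.2
tool_pos: [0.6167, -0.2507, 0.1227]
eef_rot: [[-0.999, -0.036, 0.002], [-0.036, 0.999, -0.0], [-0.002, -0.0, -1.0]]
wrist_force: [1.8, 1.2, 5.2]
gripper_width: 0.0059
gripper_force: 98.7
```

Request:
{"fn": "play_rows", "kwargs": {"deltas": [[250,0,0,0.5,0,0,3],[250,0,0,0.5,0,0,-3],[250,0,0,0.5,0,0,-3],[250,0,0,0,0,0,3],[250,0,0,0,0,0,0]]}}

```text
clock: 18.7
tool_pos: [0.6169, -0.2507, 0.1221]
eef_rot: [[-0.999, -0.036, 0.003], [-0.036, 0.999, -0.001], [-0.003, -0.001, -1.0]]
wrist_force: [-0.5, 1.4, 13.9]
gripper_width: 0.006
gripper_force: 100.0
```

Request:
{"fn": "play_rows", "kwargs": {"deltas": [[250,0,0,0.5,0,0,3],[250,0,0,0.5,0,0,-3],[250,0,0,0,0,0,-3],[250,0,0,0,0,0,3],[250,0,0,0,0,0,0]]}}

```text
clock: 19.2
tool_pos: [0.6169, -0.2508, 0.122]
eef_rot: [[-0.999, -0.036, 0.003], [-0.036, 0.999, -0.001], [-0.003, -0.002, -1.0]]
wrist_force: [-4.3, 2.3, 22.3]
gripper_width: 0.0059
gripper_force: 101.1
```

The head is on the face: 0.122 m, with force rising and no further travel. Now I'll turn it clockwise.

Request:
{"fn": "play_rows", "kwargs": {"deltas": [[250,0,0,0,0,0,6],[250,0,0,0,0,0,8],[250,0,0,0,0,0,8],[250,0,0,0,0,0,8]], "grip_force": 115}}

```text
clock: 19.6
tool_pos: [0.6167, -0.2511, 0.122]
eef_rot: [[-0.881, 0.472, 0.003], [0.472, 0.881, -0.002], [-0.003, -0.0, -1.0]]
wrist_force: [-4.3, 1.9, 22.1]
gripper_width: 0.0058
gripper_force: 114.0
```

Run:
```python
from h import *
o=env.observe(); print(o["ft_torque"],o["wrist_force"],o["tool_pos"],o["joint_pos"])
```

```text
[0.29781619 1.22778022 0.01286371] [-4.28832741  1.89457061 22.05307811] [ 0.61668813 -0.25112651  0.1220309 ] [ 35.42587264  41.37812812 -29.96200691  91.66078797  24.3612146
  53.39673442  58.80741859]
```

Request:
{"fn": "play_rows", "kwargs": {"deltas": [[250,0,0,0,0,0,8],[250,0,0,0,0,0,8],[250,0,0,0,0,0,8],[250,0,0,0,0,0,8],[250,0,0,0,0,0,8]]}}

```text
clock: 20.1
tool_pos: [0.6162, -0.2512, 0.122]
eef_rot: [[-0.372, 0.928, 0.002], [0.928, 0.372, -0.002], [-0.002, 0.001, -1.0]]
wrist_force: [-7.2, 2.1, 22.6]
gripper_width: 0.0059
gripper_force: 114.2
```

Request:
{"fn": "play_rows", "kwargs": {"deltas": [[250,0,0,0,0,0,8],[250,0,0,0,0,0,8],[250,0,0,0,0,0,7],[250,0,0,0,0,0,5],[250,0,0,0,0,0,0]]}}

```text
clock: 20.6
tool_pos: [0.6165, -0.2511, 0.122]
eef_rot: [[0.105, 0.994, 0.002], [0.994, -0.105, -0.002], [-0.001, 0.002, -1.0]]
wrist_force: [-4.9, 2.2, 22.9]
gripper_width: 0.0058
gripper_force: 114.2
```

Run:
```python
from h import *
for n in range(4):
    o=env.observe(); R=o["eef_rot"]; print(o["ft_torque"],o["wrist_force"],o["tool_pos"],np.degrees(np.arctan2(R[1][1],R[0][1])))
    grab("scene") if n<3 else 0
p=np.load("scene.npz")["p"]; z=np.load("scene.npz"); c=z["R"]@np.array([.6164,-.251,.11])+z["t"]; k=z["k"]; u,v=(k[0]*c[:2]/c[2]+k[1:]).astype(int)
cv2.imwrite("pics/k2.png",cv2.resize(p[v-60:v+40,u-50:u+50,::-1],None,fx=5,fy=5,interpolation=cv2.INTER_CUBIC))
```

```text
[0.40885073 1.2159169  0.11441125] [-4.87773323  2.18352701 22.91825171] [ 0.61647743 -0.25111443  0.1220002 ] -6.022769193157468
[0.43976055 1.17440436 0.04267788] [-6.46832565  1.21611599 23.14640017] [ 0.61647698 -0.25108015  0.12200369] -5.884862631875047
[0.44589751 1.20090255 0.01847239] [-5.84492359  1.7531444  22.705297  ] [ 0.61649215 -0.25107692  0.12201361] -5.852377929117943
[0.44006589 1.19840507 0.07939932] [-5.26964027  2.17226116 23.08367213] [ 0.61647409 -0.25109018  0.12199653] -5.8408521010630485
```

View pics/k2.png

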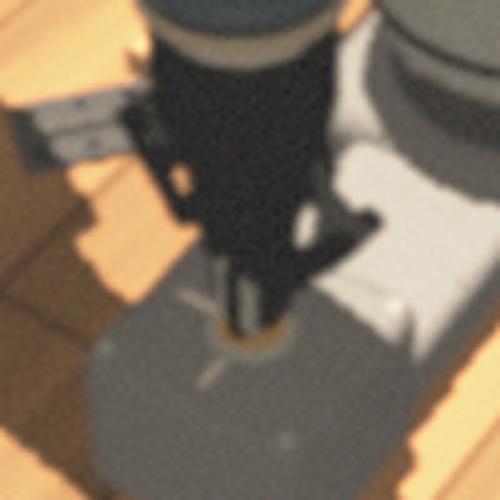

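The head stands on the face, about (245,325), and the tool has turned about 98°. I'll turn a little more to make sure it's on the stop.

Request:
{"fn": "play_rows", "kwargs": {"deltas": [[250,0,0,0,0,0,3],[250,0,0,0,0,0,3],[250,0,0,0,0,0,0],[250,0,0,0,0,0,0]]}}

```text
clock: 21.15
tool_pos: [0.6163, -0.2513, 0.122]
eef_rot: [[0.205, 0.979, 0.002], [0.979, -0.205, -0.001], [-0.001, 0.002, -1.0]]
wrist_force: [-5.4, 1.8, 23.4]
gripper_width: 0.0058
gripper_force: 114.3
```

Run:
```python
from h import *
T=[]
for n in range(6):
    o=env.observe(); R=o["eef_rot"]; T.append(o["ft_torque"][2]); env.read_camera("side")
print(np.mean(T),np.std(T),o["ft_torque"],o["wrist_force"],o["tool_pos"],np.degrees(np.arctan2(R[1][1],R[0][1])),o["clock"])
```

```text
0.06949422404803444 0.034997284967840936 [0.41667729 1.31348562 0.09786596] [-5.55609275  0.73285711 23.62682568] [ 0.61635057 -0.25127835  0.12201989] -11.85227367970084 21.4
```

Request:
{"fn": "play_rows", "kwargs": {"deltas": [[250,0,0,0,0,0,3],[250,0,0,0,0,0,3],[250,0,0,0,0,0,0],[250,0,0,0,0,0,0]]}}

```text
clock: 21.85
tool_pos: [0.6163, -0.2512, 0.122]
eef_rot: [[0.306, 0.952, 0.002], [0.952, -0.306, -0.001], [-0.001, 0.002, -1.0]]
wrist_force: [-5.4, 2.2, 24.0]
gripper_width: 0.0058
gripper_force: 114.3
```

Run:
```python
from h import *
T=[]
for n in range(12):
    o=env.observe(); R=o["eef_rot"]; T.append(o["ft_torque"][2]); env.read_camera("side")
print(np.mean(T),np.std(T),o["wrist_force"],o["tool_pos"],np.degrees(np.arctan2(R[1][1],R[0][1])),o["clock"])
```

```text
0.24692664206947032 0.024411499251814964 [-5.86386407  1.3471869  23.11357373] [ 0.61628257 -0.25122097  0.12200877] -17.833077548734167 22.4
```

The torque jumped to 0.25 N m, well above the spring's 0.08, so the key is on the stop. I'll hand the job in.

```bash
python3 -c "
from bench import env
print(env.hand_in())"
```

```text
the job is handed in; nothing more can be done
None
```

The job is handed in at about 22 s on the robot's clock: the lid is seated level on the bowl and released, and the key is fully home, turned clockwise onto its stop and still held in the grip.

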